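Unclip the tall electric mill from its charging dock

ROBOT

A 6-joint arm with a two-finger parallel gripper is mounted at the origin on a cart in front of the work surface, level with it; the furniture and walls round the work are solid. World frame = base frame: x ahead of the robot, y to its left, z up, the work surface at z = 0. Lengths are in m, angles in rad, forces in N, time in s.
With the tool pointing down it reaches from about 0.425 to 0.95 m from the base axis. Payload 3.5 kg.
Tool frame: the origin (TCP) lies on the centre line of the jaws, within the pads' length; the fingertips stand 14 mm ahead of it and the grasp point (between the pads) lies 5 mm behind it (ctrl.finger_overhang is the distance from the TCP to the fingertips, in m); z points along the fingers, y is the line along which they close (so a half turn about z gives the same grasp; the last joint's range is limited). The gripper opens to 85 mm and grips with 20 to 120 N. Pads are 22 mm wide; open, the fingers measure 114 mm over their backs; the gripper's body (76 mm by 85 mm) begins 54 mm behind the grasp point. The pads swing forward as they close: fully open they stand 13 mm farther back than shut.
Start: joints at [-1.352, 0.286, 1.577, -0, 1.279, -0.15], TCP at [0.243, -0.63, 0.245] pointing down, gripper open.
Joint ranges: [-2.77, 2.77], [-0.9, 2.22], [0.21, 2.48], [-1.53, 4.67], [0.24, 2.81], [-2.84, 2.84]. Speed limits (rad/s): [2.79, 2.79, 3.14, 3.14, 3.14, 3.14].

INTERFACE

Orientations are given as a unit quaternion [x, y, z, w].
In Python, from plant import ctrl gives the robot as it stands.
- The arm moves only by the tool send_rows, never from a script. Its argument "moves" is text: rows parted by semicolons, each of 7 numbers parted by spaces: the turn, a rotation vector about the tool's x, y, z in units of 360 degrees (1.0 is 360 degrees), then the shift along the tool's x, y, z in units of 20 cm (1.0 is 20 cm), then the gripper's target within -1 to 1 (fully open at 1, half-way at 0, shut at -1). A call has 1 to 12 rows; each row is the pose to reach, as a shift and turn from the pose commanded when the call began, along the tool's axes at that moment, turning the shorter way round; what a row does not reach only later rows make up. A row lasts 1/8 s, in which the tool goes at most 62.5 mm and 10.7 degrees, less where a joint would pass 70% of its speed; a pose out of reach is approached as far as the arm can. A call with a number of a shift or a turn outside -1 to 1 is refused whole. A call with a gripper value outside its range is refused whole. The fingers move at their own pace and stop on an object; "newtons" is the grip in N (left out, the last holds). Time passes only in rows, so rows that repeat a pose let the fingers close. It gives the time, the measured TCP pose, the force, the opening and the grip force at its end, in the units of the state.
- ctrl.get_state(): the state, without advancing time (a new reading comes with each control period).
- ctrl.read_camera(name): name is "scene" or "top" or "wrist"; returns a dict with "image" (400x640x3 uint8, red, green, blue), "fovy" (degrees; the focal length in pixels is half the picture's height over the tangent of half this angle, whatever the lens; pixels are square), "cx", "cy" (the principal point, pixels), "extrinsics" (4x4, takes a point from camera to world coordinates). Camera axes: x right, y up, looking along -z (the intrinsics and any distortion apply to the point x, -y, -z); pixel columns grow to the right and rows downward; lengths in m; the calibration is good to about 2 mm. A picture is of the moment at which its call begins. There is no depth.
- ctrl.sign_off(): hands the job in; it is judged then, once.
The state is a dict: "time": time; "qpos": joint angles; "dq": joint speeds; "joint_efforts": joint torques, N m; "eef_pos": TCP position; "tcp_rot": TCP orientation; "contact_force": force on the tool from outside, world axes, zero at the start; "wrist_torque": the same for the moment, N m; "opening": opening from 0.0 (shut) to 1.0 (fully open); "finger_force": force on a finger pad.
Only numpy, scipy, OpenCV 4.12 (cv2) and the standard library are available. Lean on these libraries where they do the work, as an engineer would, in place of code of your own. Each camera call takes 0.05 s, during which the arm holds its last target. There are 200 camera calls.

TASK

Two electric spice mills are clipped into charging docks. Take the taller one off its dock by holding in the release button on its flank while you pull it straight up, then stand it upright in the middle of the round cork coaster and let go of it there; set it down, do not drop it. Leave the shorter mill clipped in its dock.

Things in the scene. Friction and masses are not known exactly. Their poses are not given: they have to be found in the camera images.
- tall_mill_center (a point): Centre (half-way up) of the taller electric mill: a square steel column 48 x 48 mm with a black cap, 150 mm tall in all, about 0.4 kg; z up. A grey ribbed release button (20 wide, 26 high) stands out 8 mm from the middle of its -x face, which looks towards the robot within 30 degrees; button centre 43 mm above this point, 32 mm below the mill's top. The +x face is plain.
- tall_mill_button (a joint): Release button of the taller mill, m: 0 out (start), 0.007 pressed home along the mill's +x. Sprung: 1.5 N starts it, 5 N presses it home. While out, a hook holds the mill in its dock; held in, the mill lifts out freely. A grip from above across the mill's x axis, one finger on the button, one on the plain face, presses it home.
- tall_dock_top (a point): Centre of the top of the taller mill's fixed black dock, 72 x 72 mm, 28 mm high. The mill's lowest 24 mm, a black foot 38 x 38 mm, sits in its well with 2 mm play all round; raised 25 mm, the mill is clear of the dock.
- short_mill_center (a point): Centre (half-way up) of the shorter electric mill, alike but only 105 mm tall, its button 20.5 mm above this point; clipped in a like dock of its own. To be left alone.
- coaster_top (a point): Centre of the top face of the round cork coaster, 130 mm across and 8 mm thick, fixed to the table; z up.
Things that resemble listed ones, but are neither listed nor needed, are in the scene too. Leave any yellow look-alike of the part that bears tall_mill_center alone.

How it is judged:
By the outcome, as a careful person would: the job done as asked, in the order asked, and still so for the second after the job is handed in, with the robot touching nothing.
It also fails if it takes over 43 s, if anything falls off the work surface, if the arm or the gripper's body presses on something with over 40 N, if the wrist force passes 120 N, or if a joint passes its speed limit or range.

## Working session

There is one attempt and no reset: what is moved stays moved. The work goes in short steps, Python scripts to look and compute and a tool call to move; the robot and the scene stay as the last step left them, time stands still between calls to the robot, and variables do not carry over. Pictures are saved under pics/ and viewed, at most 10 in all, crops included, and the job is handed in when it is done.

Besides the shell and the picture viewer there is one more tool, called after "Call:" in YAML: its name, and indented under it one key for each argument. send_rows: Moves the arm, as the interface text tells. Its arguments: {"type":"object","properties":{"moves":{"type":"string"},"newtons":{"type":"number"}},"required":["moves"]}

```bash
mkdir -p pics; ls
cat > h.py <<'E'
import numpy as np, cv2
from plant import ctrl
def K(c):
    f=c["image"].shape[0]/2/np.tan(np.radians(c["fovy"])/2); return f,c["cx"],c["cy"]
def ray(c,u,v):
    f,cx,cy=K(c); E=np.array(c["extrinsics"]); d=E[:3,:3]@np.array([(u-cx)/f,-(v-cy)/f,-1]); return E[:3,3],d
def onz(c,u,v,z):
    o,d=ray(c,u,v); return o+d*(z-o[2])/d[2]
def proj(c,p):
    f,cx,cy=K(c); E=np.array(c["extrinsics"]); q=E[:3,:3].T@(np.array(p)-E[:3,3]); return cx+f*q[0]/-q[2], cy-f*q[1]/-q[2]
def snap(n,fn=None):
    c=ctrl.read_camera(n)
    if fn: cv2.imwrite("pics/"+fn,c["image"][:,:,::-1])
    return c
E
python3 - <<'E'
from h import *
for n in("scene","top"):
    c=snap(n,n+"0.png"); print(n,[k for k in c],K(c),np.round(c["extrinsics"],3).tolist(),[c[k] for k in c if k not in("image","extrinsics")])
print(ctrl.get_state(),ctrl.finger_overhang)
E
```

```text
pics
scene ['image', 'fovy', 'cx', 'cy', 'extrinsics'] (np.float64(422.2479929376807), 324.16288934527734, 201.67591719471991) [[-0.879, 0.204, -0.432, 0.18], [-0.477, -0.359, 0.802, 0.64], [0.008, 0.911, 0.413, 0.447], [0.0, 0.0, 0.0, 1.0]] [50.689646118060836, 324.16288934527734, 201.67591719471991]
top ['image', 'fovy', 'cx', 'cy', 'extrinsics'] (np.float64(398.96766343144145), 323.2651540642469, 199.39711151841823) [[-0.48, 0.859, -0.179, 0.381], [-0.877, -0.471, 0.095, 0.022], [-0.003, 0.203, 0.979, 0.913], [0.0, 0.0, 0.0, 1.0]] [53.24864411878604, 323.2651540642469, 199.39711151841823]
{'time': 0.1, 'qpos': array([-1.35199917e+00,  2.87160730e-01,  1.57800100e+00,  2.15547809e-05,
        1.27861951e+00, -1.50001301e-01]), 'dq': array([ 3.63024723e-05, -2.40302215e-03, -5.38982569e-03,  1.37989689e-03,
        9.91039330e-04, -2.64944849e-04]), 'joint_efforts': array([ 4.18808286e-04, -4.07297266e+01, -2.93698579e+01, -1.43907509e-04,
        3.44064072e-03, -1.09912779e-05]), 'eef_pos': array([ 0.24324363, -0.62905381,  0.24404572]), 'tcp_rot': array([ 9.83046565e-01,  1.83352809e-01, -2.73229678e-05, -1.09400357e-03]), 'contact_force': array([ 0.15058051, -0.45291273, -1.04462882]), 'wrist_torque': array([0.06730646, 0.00725761, 0.00155641]), 'finger_force': 0.0, 'opening': 1.0046465751554514} 0.014
```

View pics/scene0.png

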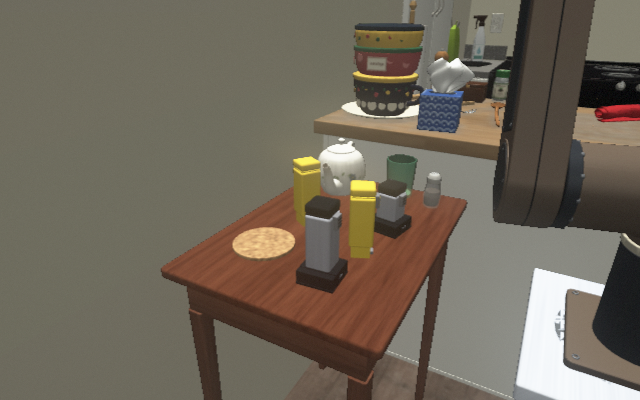

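View pics/top0.png

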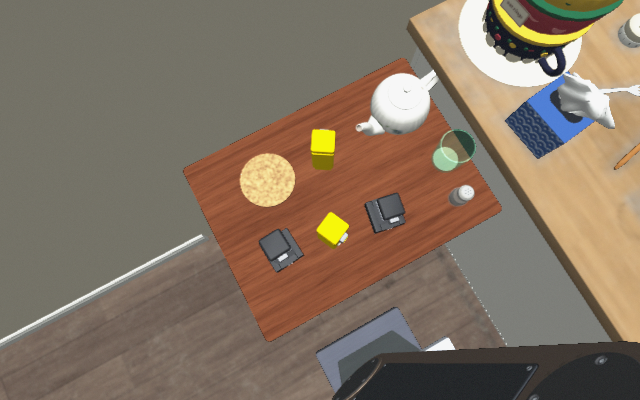

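Candidates for the taller mill:
- Steel mill at scene (322,240), top (275,243).
- Steel mill at scene (392,205), top (390,207), which looks shorter.
- Yellow look-alikes at scene (362,220) and (307,190), top (333,230) and (323,148).

The steel mill at scene (322,240) looks like the tall one. The coaster is at top (267,180). Next I check this choice in a crop and measure it.

Run:
```python
from h import *
t=snap("top"); s=snap("scene")
a=cv2.resize(t["image"][215:285,245:315],(400,400),interpolation=cv2.INTER_CUBIC)
b=cv2.resize(s["image"][190:295,280:360],(400,525),interpolation=cv2.INTER_CUBIC)
o=np.zeros((525,800,3),np.uint8);o[:400,:400]=a;o[:,400:]=b
cv2.imwrite("pics/crop1.png",o[:,:,::-1])
h=cv2.cvtColor(t["image"],cv2.COLOR_RGB2HSV)
print("hsv coaster",h[180,262],"table",h[200,300],"cap",h[242,275])
m=cv2.inRange(h,(12,60,140),(28,200,255)); m[:, :220]=0; m[:,310:]=0; m[:140]=0;m[220:]=0
cs=max(cv2.findContours(m,0,1)[0],key=cv2.contourArea)
e=cv2.fitEllipse(cv2.convexHull(cs)); print(e,onz(t,*e[0],.008))
P=np.array([onz(t,*p[0],.008)[:2] for p in cv2.convexHull(cs)],np.float32);print(cv2.minEnclosingCircle(P))
m=cv2.inRange(h,(0,0,0),(180,90,75)); m[:190]=0;m[275:]=0;m[:,:250]=0;m[:,410:]=0
for k in cv2.findContours(m,0,1)[0]:
    if cv2.contourArea(k)>100: print(cv2.minAreaRect(k),cv2.contourArea(k))
# scene heights: steel mills
print("tall top pt scene->",onz(s,322,205,.154),"short",onz(s,392,187,.109)); print("top view",onz(t,275,243,.154),onz(t,391,205,.109))
```

```text
hsv coaster [ 24  93 246] table [ 10 152 146] cap [103  17 105]
((266.9900817871094, 179.52056884765625), (53.522037506103516, 56.24541473388672), 72.8426513671875) [0.65180966 0.02654485 0.008     ]
((0.6524996161460876, 0.0262617040425539), 0.06584678590297699)
tall top pt scene-> [0.48208691 0.08596652 0.154     ] short [ 0.4438715 -0.1508212  0.109    ]
top view [0.48990427 0.06906686 0.154     ] [ 0.45115969 -0.17265482  0.109     ]
```

View pics/crop1.png

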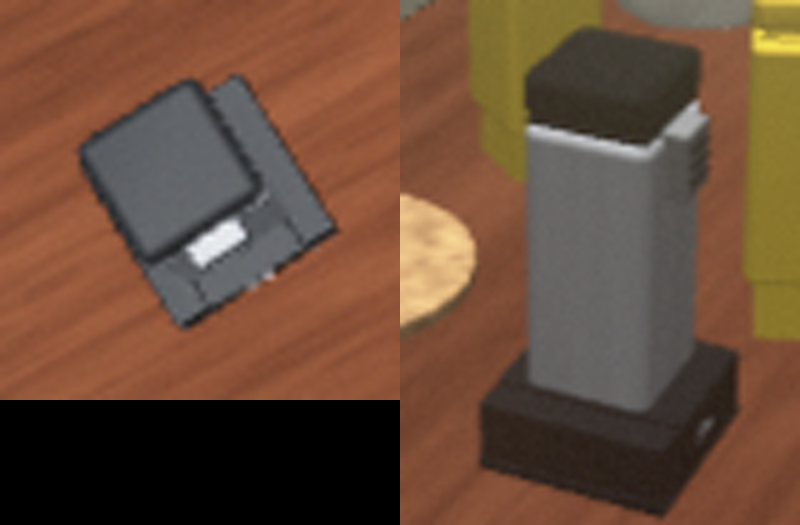

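The crop confirms it: a steel mill with a black cap and a ribbed button on its robot-facing side. Cap corners in the crop are at (80,152), (190,80), (262,190) and (150,262), and the button is at about (217,242).

```bash
cat > m.py <<'E'
from h import *
t=snap("top"); s=snap("scene")
k=70/400
cor=[(80,152),(190,80),(262,190),(150,262)]
P=np.array([onz(t,245+x*k-.4,215+y*k-.4,.154) for x,y in cor]);print(P.round(4),P.mean(0).round(4))
print("sides",np.linalg.norm(P-np.roll(P,-1,0),axis=1).round(4))
d=np.array([P[2]-P[1],P[3]-P[0]]);print("yaw -x dir",np.degrees(np.arctan2(d[:,1],d[:,0])));d=np.array([P[0]-P[1],P[3]-P[2]]);print("+y dir",np.degrees(np.arctan2(d[:,1],d[:,0])))
cor=[(180,328),(337,230),(237,75)]
Q=np.array([onz(t,245+x*k-.4,215+y*k-.4,.028) for x,y in cor]);print("dock",Q.round(4),(Q[0]+Q[2])/2,np.linalg.norm(Q[0]-Q[1]),np.linalg.norm(Q[2]-Q[1]))
d=[Q[1]-Q[2],Q[0]-Q[1]];print([np.degrees(np.arctan2(e[1],e[0])) for e in d])
b=onz(t,245+217*k-.4,215+242*k-.4,.132);print("btn",b)
# scene cross-view: top corners
S=np.array([onz(s,280+(x-400)/5-.4,190+y/5-.4,.154) for x,y in[(528,72),(583,30),(700,48),(650,95)]]);print("scene",S.round(4),S.mean(0))
E
python3 m.py
```

```text
[[0.5079 0.0949 0.154 ]
 [0.5118 0.0516 0.154 ]
 [0.4677 0.0476 0.154 ]
 [0.4645 0.091  0.154 ]] [0.488  0.0713 0.154 ]
sides [0.0434 0.0443 0.0435 0.0437]
yaw -x dir [-174.72884898 -174.89070683]
+y dir [95.04295144 94.19874787]
dock [[0.4505 0.1039 0.028 ]
 [0.4545 0.0337 0.028 ]
 [0.5263 0.0396 0.028 ]] [0.4884385  0.07173721 0.028     ] 0.07029645323126135 0.07207604581153822
[np.float64(-175.2773363982053), np.float64(93.23064036272541)]
btn [0.46192543 0.06994711 0.132     ]
scene [[0.5082 0.0962 0.154 ]
 [0.5095 0.057  0.154 ]
 [0.4673 0.0506 0.154 ]
 [0.4647 0.0921 0.154 ]] [0.48742432 0.07397636 0.154     ]
```

```bash
cat > go.py <<'E'
import sys; from h import *
from scipy.spatial.transform import Rotation as R
def delta(p,yaw,show=True):
    """units for target TCP p, tool down, tool y at yaw deg"""
    s=ctrl.get_state(); r=R.from_quat(s["tcp_rot"]); y=np.radians(yaw)
    T=R.from_matrix(np.array([[-np.sin(y),np.cos(y),0],[np.cos(y),np.sin(y),0],[0,0,-1]]).T.T)
    T=R.from_matrix(np.column_stack([[-np.sin(y),np.cos(y),0],[np.cos(y),np.sin(y),0],[0,0,-1]]))
    print("turn",((r.inv()*T).as_rotvec()/(2*np.pi)).round(4),"shift",(r.inv().apply(np.array(p)-s["eef_pos"])/.2).round(4))
if __name__=="__main__": delta([float(v) for v in sys.argv[1:4]],float(sys.argv[4]))
E
python3 - <<'E'
from h import *
from go import delta
t=snap("top")
for n,u,v,z in[("yel1",333,230,.154),("yel2",323,140,.154),("teapot",400,102,.08),("green",447,155,.05),("shaker",462,193,.05),("counter corner",410,20,.1),("counter edge",640,350,.1),("tissue",580,95,.2),("bowls",540,20,.3)]: print(n,onz(t,u,v,z).round(3))
print(proj(t,[.243,-.63,.2]))
delta([.36,-.5,.31],-40); delta([.45,-.3,.31],-15);delta([.488,-.1,.31],5);delta([.4875,.072,.31],5)
E
python3 go.py .36 -.5 .31 -40
```

```text
yel1 [ 0.459 -0.04   0.154]
yel2 [ 0.627 -0.11   0.154]
teapot [ 0.647 -0.318  0.08 ]
green [ 0.495 -0.357  0.05 ]
shaker [ 0.404 -0.339  0.05 ]
counter corner [ 0.803 -0.434  0.1  ]
counter edge [-0.023 -0.45   0.1  ]
tissue [ 0.454 -0.58   0.2  ]
bowls [ 0.591 -0.518  0.3  ]
(np.float64(670.2608893035741), np.float64(175.80831096068587))
turn [-0.0001 -0.     -0.0802] shift [ 0.7774 -0.3935 -0.3247]
turn [-1.000e-04 -1.000e-04 -1.496e-01] shift [ 1.5577 -1.1641 -0.3242]
turn [-1.000e-04 -1.000e-04 -2.052e-01] shift [ 2.0954 -2.0283 -0.3236]
turn [-1.000e-04 -1.000e-04 -2.052e-01] shift [ 2.4031 -2.8314 -0.3231]
turn [-0.0001 -0.     -0.0802] shift [ 0.7774 -0.3935 -0.3247]
```

Call:
send_rows:
  moves: "0 0 0 0 0 -0.33 1; 0 0 0 0 0 -0.33 1; 0 0 -0.08 0.55 -0.64 -0.33 1; 0 0 -0.08 0.55 -0.64 -0.33 1; 0 0 -0.08 0.55 -0.64 -0.33 1; 0 0 -0.08 0.55 -0.64 -0.33 1; 0 0 -0.08 0.55 -0.64 -0.33 1"
  newtons: 50

```text
time: 1.23
eef_pos: [0.2997, -0.471, 0.3115]
tcp_rot: [0.907, 0.422, -0.0, 0.0]
contact_force: [0.5, 0.0, -0.9]
opening: 0.999
finger_force: 0.0
```

```bash
python3 go.py .42 -.27 .31 -15;python3 go.py .44 -.27 .31 -15
```

```text
turn [ 0.0001  0.0002 -0.0698] shift [ 1.1561 -0.1877  0.0062]
turn [ 0.0001  0.0002 -0.0698] shift [ 1.2206 -0.1112  0.0062]
```

Call:
send_rows:
  moves: "0 0 -0.07 1 -0.12 0 1; 0 0 -0.07 1 -0.12 0 1; 0 0 -0.07 1 -0.12 0 1; 0 0 -0.07 1 -0.12 0 1; 0 0 -0.07 1 -0.12 0 1"

```text
time: 1.85
eef_pos: [0.4104, -0.3027, 0.3112]
tcp_rot: [0.793, 0.61, -0.0, 0.0]
contact_force: [-0.0, 0.3, -0.6]
opening: 1.003
finger_force: 0.0
```

```bash
python3 go.py .4875 -.11 .31 5
```

```text
turn [-0.0001  0.0001 -0.0552] shift [1.0304 0.1251 0.0055]
```

Call:
send_rows:
  moves: "0 0 -0.055 1 0.12 0 1; 0 0 -0.055 1 0.12 0 1; 0 0 -0.055 1 0.12 0 1; 0 0 -0.055 1 0.12 0 1; 0 0 -0.055 1 0.12 0 1"

```text
time: 2.48
eef_pos: [0.4849, -0.1161, 0.3112]
tcp_rot: [0.676, 0.737, -0.001, 0.0]
contact_force: [-0.5, -0.3, 0.2]
opening: 1.001
finger_force: 0.0
```

```bash
python3 go.py .4875 .072 .25 5
```

```text
turn [-0.0001  0.0001 -0.0003] shift [0.9363 0.0936 0.305 ]
```

Call:
send_rows:
  moves: "0 0 0 0.936 0.094 0.3 1; 0 0 0 0.936 0.094 0.3 1; 0 0 0 0.936 0.094 0.3 1; 0 0 0 0.936 0.094 0.3 1; 0 0 0 0.936 0.094 0.3 1; 0 0 0 0.936 0.094 0.3 1"

```text
time: 3.22
eef_pos: [0.4882, 0.0711, 0.2521]
tcp_rot: [0.677, 0.736, 0.0, 0.001]
contact_force: [-0.4, -0.9, 0.7]
opening: 0.998
finger_force: 0.0
```

Run:
```python
from h import *
c=snap("wrist","w1.png"); print(K(c),np.round(c["extrinsics"],3).tolist()); s=ctrl.get_state(); print(s["eef_pos"])
x=np.array([np.cos(np.radians(5)),np.sin(np.radians(5)),0]);y=np.array([-x[1],x[0],0]);m=np.array([.488,.0722,0])
for a,b in((24,24),(24,-24),(-24,-24),(-24,24)): print(np.round(proj(c,m+x*a/1e3+y*b/1e3+[0,0,.154])))
print(np.round(proj(c,m-x*.032+[0,0,.122])))
```

```text
(np.float64(330.70210700978254), 326.584913936964, 198.4407753493383) [[0.997, -0.078, -0.026, 0.482], [0.082, 0.952, 0.294, 0.146], [0.002, -0.295, 0.956, 0.381], [0.0, 0.0, 0.0, 1.0]]
[0.48810471 0.07124023 0.25210487]
[360. 171.]
[358. 234.]
[294. 234.]
[291. 171.]
[287. 191.]
```

View pics/w1.png

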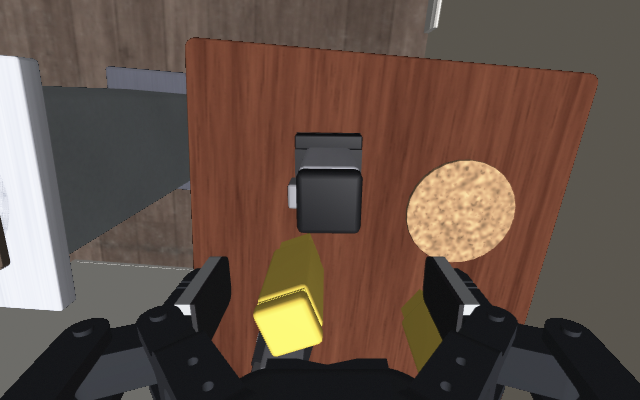

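The wrist view shows the cap centre at about (329,201). I predicted (326,202), so it agrees within about 2 mm, with the button on the left at (293,195). The yaw matches, so I descend and close.

Call:
send_rows:
  moves: "0 0 0 0.003 0.004 0.3 1; 0 0 0 0.003 0.004 0.5 1; 0 0 0 0.003 0.004 0.6 1; 0 0 0 0.003 0.004 0.685 1; 0 0 0 0.003 0.004 0.685 1; 0 0 0 0.003 0.004 0.685 1; 0 0 0 0.003 0.004 0.685 -1; 0 0 0 0.003 0.004 0.685 -1; 0 0 0 0.003 0.004 0.685 -1; 0 0 0 0.003 0.004 0.685 -1; 0 0 0 0.003 0.004 0.685 -1; 0 0 0 0.003 0.004 0.685 -1"
  newtons: 50

```text
time: 4.78
eef_pos: [0.4892, 0.0739, 0.1157]
tcp_rot: [0.676, 0.737, 0.001, 0.001]
contact_force: [-0.1, 0.1, 6.0]
opening: 0.561
finger_force: 45.5
```

Run:
```python
from h import *
s=ctrl.get_state(); print(s["opening"]*85,s["contact_force"],s["wrist_torque"],s["eef_pos"])
a=snap("wrist")["image"]; b=snap("scene")["image"]; b=cv2.resize(b[150:310,250:430],(450,400))
cv2.imwrite("pics/g1.png",np.hstack([cv2.resize(a,(350,219))[:,:],np.zeros((219,450,3),np.uint8)])[:,:,::-1]) if 0 else cv2.imwrite("pics/g1.png",np.hstack([a[:,150:500],b])[:,:,::-1])
```

```text
47.670752633772246 [-0.06236843  0.07239708  6.02926331] [0.03262244 0.16281852 0.01949605] [0.48916914 0.07390577 0.11571982]
```

View pics/g1.png

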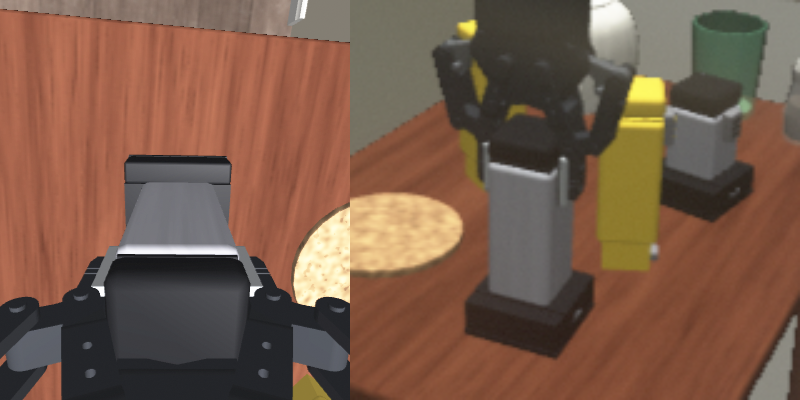

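Opening 47.7 mm matches a button pressed home (it would be about 56 mm if out). The pads hold the mill just under the cap. I lift a little and check the force.

Call:
send_rows:
  moves: "0 0 0 0 0 -0.02 -1; 0 0 0 0 0 -0.04 -1; 0 0 0 0 0 -0.06 -1; 0 0 0 0 0 -0.08 -1; 0 0 0 0 0 -0.08 -1"

```text
time: 5.5
eef_pos: [0.4882, 0.0739, 0.1306]
tcp_rot: [0.676, 0.737, 0.0, 0.0]
contact_force: [-0.1, -0.7, -3.5]
opening: 0.557
finger_force: 46.0
```

Call:
send_rows:
  moves: "0 0 0 0 0 -0.1 -1; 0 0 0 0 0 -0.2 -1; 0 0 0 0 0 -0.3 -1; 0 0 0 0 0 -0.35 -1; 0 0 0 0 0 -0.35 -1; 0 0 0 0 0 -0.35 -1"

```text
time: 6.25
eef_pos: [0.4874, 0.0739, 0.1992]
tcp_rot: [0.676, 0.737, -0.001, -0.001]
contact_force: [-0.2, -0.5, -4.3]
opening: 0.558
finger_force: 47.1
```

Run:
```python
from h import *
s=ctrl.get_state(); print(s["opening"]*85,s["contact_force"],s["eef_pos"])
b=snap("scene")["image"];t=snap("top"); 
cv2.imwrite("pics/l1.png",np.hstack([cv2.resize(b[80:310,220:430],(365,400)),cv2.resize(t["image"][120:310,220:420],(421,400))])[:,:,::-1])
w=snap("wrist"); h=cv2.cvtColor(w["image"],cv2.COLOR_RGB2HSV)
m=cv2.inRange(h,(12,40,140),(28,140,255)); n,l,st,ce=cv2.connectedComponentsWithStats(m); i=1+np.argmax(st[1:,4]); print(st[i],ce[i],onz(w,*ce[i],.008))
```

```text
47.41159884698908 [-0.16041039 -0.4877642  -4.288638  ] [0.4874286  0.07394062 0.19920805]
[  419   173   125   115 10263] [481.54555198 230.47520218] [0.65355021 0.02941866 0.008     ]
```

View pics/l1.png

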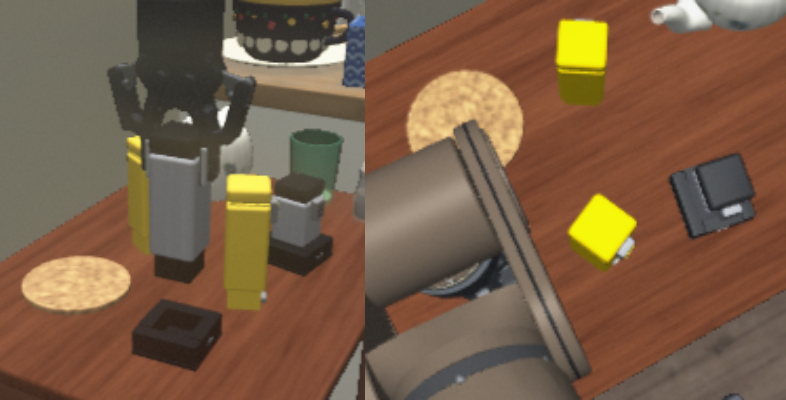

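The mill is out of its dock and upright in the jaws, the empty dock is in place, and the yellow ones are untouched. Next I move it to the coaster.

```bash
python3 go.py .6525 .029 .1992 5
```

```text
turn [-0.0003 -0.     -0.0002] shift [-0.2946  0.8024 -0.0011]
```

Call:
send_rows:
  moves: "0 0 0 -0.05 0.13 0 -1; 0 0 0 -0.1 0.27 0 -1; 0 0 0 -0.15 0.4 0 -1; 0 0 0 -0.2 0.53 0 -1; 0 0 0 -0.25 0.66 0 -1; 0 0 0 -0.28 0.76 0 -1; 0 0 0 -0.295 0.802 0 -1; 0 0 0 -0.295 0.802 0.15 -1; 0 0 0 -0.295 0.802 0.25 -1; 0 0 0 -0.295 0.802 0.3 -1; 0 0 0 -0.295 0.802 0.3 -1; 0 0 0 -0.295 0.802 0.3 -1"

```text
time: 7.9
eef_pos: [0.6537, 0.0289, 0.1416]
tcp_rot: [0.676, 0.737, 0.001, 0.001]
contact_force: [-0.2, 0.3, -3.9]
opening: 0.557
finger_force: 47.2
```

```bash
python3 - <<'E'
from h import *
s=ctrl.get_state(); print(s["contact_force"],s["eef_pos"],s["opening"]*85)
w=snap("wrist"); b=snap("scene")["image"]
cv2.imwrite("pics/p1.png",np.hstack([cv2.resize(b[100:280,180:360],(400,400)),w["image"][:,150:550]])[:,:,::-1])
E
python3 go.py .6525 .029 .1217 5
```

```text
[-0.17873873  0.267501   -3.93918487] [0.65366494 0.0288709  0.14156113] 47.33671301514955
turn [ 0.0004  0.0001 -0.0002] shift [ 0.0013 -0.0066  0.1008]
```

View pics/p1.png

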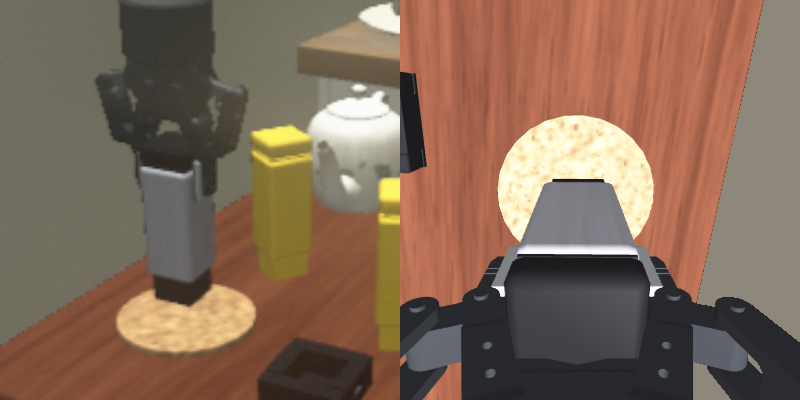

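The mill is centred over the coaster with its foot about 22 mm above it. I lower it slowly.

Call:
send_rows:
  moves: "0 0 0 0 -0.003 0.03 -1; 0 0 0 0 -0.003 0.06 -1; 0 0 0 0 -0.003 0.08 -1; 0 0 0 0 -0.003 0.09 -1; 0 0 0 0 -0.003 0.095 -1; 0 0 0 0 -0.003 0.1 -1; 0 0 0 0 -0.003 0.1 -1; 0 0 0 0 -0.003 0.1 -1"

```text
time: 9.0
eef_pos: [0.6525, 0.0289, 0.1205]
tcp_rot: [0.676, 0.737, 0.0, 0.0]
contact_force: [0.7, -0.2, -2.9]
opening: 0.558
finger_force: 47.3
```

Call:
send_rows:
  moves: "0 0 0 0 0 0.003 -1; 0 0 0 0 0 0.003 -1; 0 0 0 0 0 0.003 -1; 0 0 0 0 0 0.003 -1"

```text
time: 9.5
eef_pos: [0.6525, 0.0289, 0.1198]
tcp_rot: [0.676, 0.737, 0.0, 0.0]
contact_force: [-0.4, -0.0, -3.2]
opening: 0.557
finger_force: 47.3
```

Call:
send_rows:
  moves: "0 0 0 0 0 0.004 -1; 0 0 0 0 0 0.004 -1; 0 0 0 0 0 0.004 -1; 0 0 0 0 0 0.004 -1"

```text
time: 10.0
eef_pos: [0.6526, 0.0288, 0.1198]
tcp_rot: [0.676, 0.737, 0.0, 0.0]
contact_force: [-2.2, 0.5, 2.8]
opening: 0.557
finger_force: 47.6
```

The force has reversed and z has stopped changing, so the mill is standing on the coaster. I open gradually, shifting the tool so the far finger stays put while the button springs out.

Call:
send_rows:
  moves: "0 0 0 0 -0.002 0 0.14; 0 0 0 0 -0.005 0 0.17; 0 0 0 0 -0.009 0 0.2; 0 0 0 0 -0.012 0 0.23; 0 0 0 0 -0.015 0 0.27; 0 0 0 0 -0.018 0 0.31; 0 0 0 0 -0.018 0 0.36; 0 0 0 0 -0.016 0 0.45; 0 0 0 0 -0.014 0 0.6; 0 0 0 0 -0.014 0 1; 0 0 0 0 -0.014 0 1; 0 0 0 0 -0.014 0 1"

```text
time: 11.5
eef_pos: [0.6495, 0.0286, 0.1189]
tcp_rot: [0.676, 0.737, -0.0, -0.0]
contact_force: [0.2, -0.3, -0.2]
opening: 1.006
finger_force: 0.0
```

Run:
```python
from h import *
w=snap("wrist"); b=snap("scene")["image"]
cv2.imwrite("pics/r1.png",np.hstack([cv2.resize(b[100:280,180:360],(400,400)),w["image"][:,120:520]])[:,:,::-1])
```

```text
(no output)
```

View pics/r1.png

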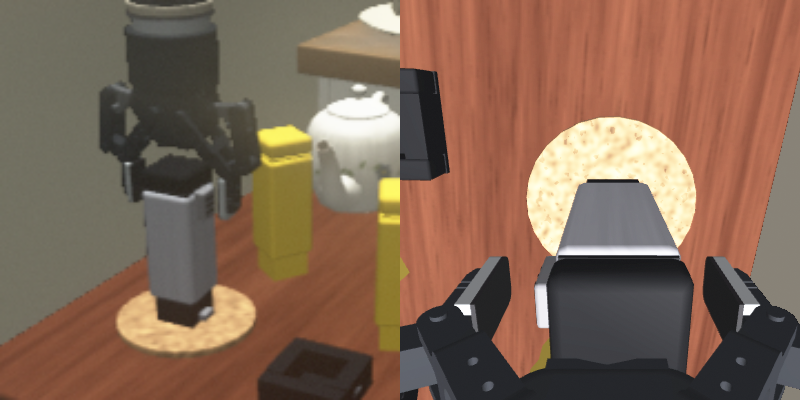

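The mill stands upright on the coaster with its button out, and the jaws are clear on both sides. I retreat straight up.

Call:
send_rows:
  moves: "0 0 0 0 0 -0.1 1; 0 0 0 0 0 -0.25 1; 0 0 0 0 0 -0.45 1; 0 0 0 0 0 -0.65 1; 0 0 0 0 0 -0.65 1; 0 0 0 0 0 -0.65 1; 0 0 0 0 0 -0.65 1"

```text
time: 12.48
eef_pos: [0.6487, 0.0287, 0.2473]
tcp_rot: [0.676, 0.737, -0.001, -0.001]
contact_force: [-0.4, -0.1, -0.2]
opening: 1.002
finger_force: 0.0
```

Run:
```python
from h import *
w=snap("wrist"); b=snap("scene")["image"]
for z,n in((.158,"top"),(.008,"base")):print(n,[np.round(proj(w,[.653,.028,z]))])
cv2.imwrite("pics/f1.png",np.hstack([cv2.resize(b[100:300,180:430],(450,360)),w["image"][:360,170:520]])[:,:,::-1])
```

```text
top [array([332., 210.])]
base [array([331., 167.])]
```

View pics/f1.png

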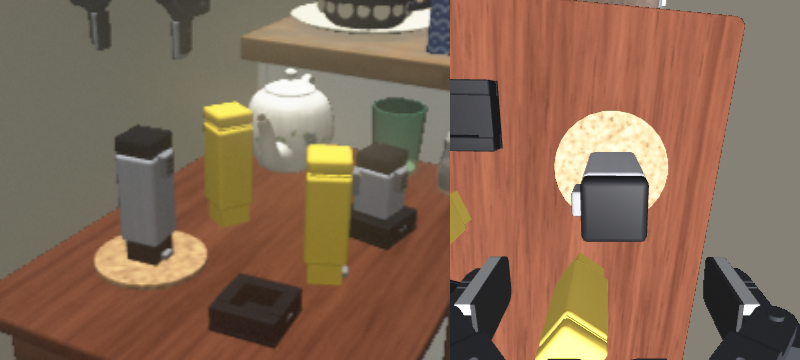

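The mill's cap is at wrist pixel (334,209) against (332,210) predicted for the coaster's centre, so it is centred and upright. The short mill and the yellow ones are undisturbed. I hand the job in.

```bash
python3 -c "
from plant import ctrl; print(ctrl.sign_off())"
```

```text
the job is handed in; nothing more can be done
None
```

The taller mill is off its dock and standing upright in the middle of the cork coaster, released, with the shorter mill still clipped in its dock; the job is handed in at about 12.5 s of the 43 s allowed.

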